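# Index the swivel drain pipe over the cup

## Task

First stand the empty steel cup upright in the middle of the round saucer. Then draw the spring pin up by its black knob, swing the pipe bracket round to the next hole on the saucer's side so that the pipe's open end is above the cup, and let the pin drop fully home to lock the bracket there. Leave the other things on the shelf where they are.

Things in the scene. Friction and masses are not known exactly. Their poses are not given: they have to be found in the camera images.
- swivel_axis (a point): Fixed foot of the aluminium swivel bracket: point on its vertical swivel axis, 30 mm above the shelf. Its x axis is level, the way the pipe points at the start (swivel 0). On its -x side lies a 100 x 210 mm index plate, top 30 mm above the shelf, with three holes 13 mm wide, 12 mm deep, 90 mm from the axis: one on the -x axis, one 60 degrees to either side.
- swivel (a joint): Angle of the bracket about the vertical axis, rad, anticlockwise positive from above; 0 at the start, side holes at +1.047 and -1.047, stops at +-1.15. Turning it positive carries the pipe end to the foot's +y side and the knob to its -y side. Stays where it is left (0.12 N m friction).
- pin (a joint): How far the spring pin is drawn up, m: 0 home in a hole, about 0.012 when resting on the plate between holes, at most 0.020. The spring presses down with 3 N at 0, 7 N at 0.020. The pin is 10 mm thick, round-ended: it drops into a hole when within about 2 mm, or snaps in when slid over it along the plate.
- knob_grip (a point): Middle of the upright black cylindrical knob on the pin, 30 mm thick, 65 mm tall; 125 mm above the shelf with the pin home. Sits on the bracket's lever 90 mm from the axis, opposite the pipe, turns with the bracket and lifts straight up with the pin. Free on both sides along its circle; the pipe clamp on the axis is 60 mm wide, top 166 mm high.
- outlet (a point): Centre of the open lower end of the grey plastic pipe elbow, 105 mm above the shelf and 125 mm from the swivel axis, collar 39 mm wide. The pipe (32 mm thick) runs level at 140 mm height from the axis to it.
- saucer: Fixed round flat grey saucer, 100 mm across, 8 mm high, flat top; the origin is the centre of its underside. Its centre lies 125 mm from the swivel axis, under where the pipe end comes to with the pin in a side hole: on the foot's own +y or -y side, it varies.
- soap_dish: Fixed rectangular soap dish with a bar of soap, 75 x 105 x 22 mm, under the other side position; origin centre of underside. Leave it alone.
- cup_mid (a point): Middle of the empty open stainless steel cup, 66 mm across at the rim and narrower at the foot, 85 mm tall, wall 3 mm; this point is on its axis 42.5 mm above its foot, the own z axis points up to the mouth. Starts standing on the shelf on the left or right; 140 g.
- sprayer: Loose grey trigger sprayer bottle, 80 mm thick, 206 mm tall; origin centre of underside. Bystander, stands on the other side from the cup.
- stopper: Loose dark hard-silicone drain stopper, 70 mm across, 40 mm high, origin centre of underside; beyond the pipe end. Bystander.
- brush: Loose flat brush with a wooden handle lying on the shelf on the right, near the robot, 170 mm long. Bystander.
- slip_nut: Loose white pipe nut, a ring 60 mm across and 22 mm high. Bystander.
- jar: Loose glass jar, 70 mm across, 100 mm tall. Bystander.
- elbow: Loose white pipe elbow with 85 mm arms, 36 mm high. Bystander.
Not all that is in view belongs to the job. Leave any red look-alike of the part that bears cup_mid alone. Of the things that look like the saucer, the smaller one is meant.

How it is judged:
By the outcome, as a careful person would: the job done as asked, in the order asked, and still so for the second after the job is handed in, with the robot touching nothing.
It also fails if it takes over 61 s, if anything falls off the work surface, if the arm or the gripper's body presses on something with over 40 N, if the wrist force passes 120 N, or if a joint passes its speed limit or range.

## Robot

A 6-joint arm with a two-finger parallel gripper is mounted at the origin on the work surface. World frame = base frame: x ahead of the robot, y to its left, z up, the work surface at z = 0. Lengths are in m, angles in rad, forces in N, time in s.
With the tool pointing down it reaches from about 0.25 to 0.725 m from the base axis. Payload 4 kg.
Tool frame: the origin (TCP) lies on the front face of the gripper's body, between the roots of the fingers; the fingertips stand 73 mm ahead of it and the grasp point (between the pads) lies 54 mm ahead of it; z points along the fingers, y is the direction in which the jaws open and shut (so a half turn about z gives the same grasp; the last joint's range is limited). The gripper opens to 85 mm and grips with 20 to 120 N. Pads are 22 mm wide; open, the fingers measure 114 mm over their backs; the gripper's body (76 mm by 85 mm) begins 54 mm behind the grasp point. The pads swing forward as they close: fully open they stand 13 mm farther back than shut.
Start: joints at [-1.175, 0.241, 0.005, 1.335, 0, 1.571], TCP at [0.193, -0.461, 0.304] pointing down, gripper open.
Joint ranges: [-2.72, 2.72], [-1.05, 1.87], [-1.09, 1.28], [-1.99, 2.15], [-1.42, 1.44], [-3.14, 3.14]. Speed limits (rad/s): [2.79, 2.79, 3.14, 3.14, 3.14, 3.14].

## Interface

Orientations are given as a unit quaternion [x, y, z, w].
In Python, from workcell import sensors, camera, order gives the robot as it stands. The module is installed in compiled form; this text tells all that it offers.
- The arm moves only by the shell command python3 -m inch 'ROWS'. ROWS is JSON, one flat list of numbers, 5 for each row, row after row: the opening, from -1 (shut) to 1 (fully open), then the shift along the tool's x, y, z in mm, then the turn about the tool's z in units of 6 degrees (1.0 is 6 degrees). A call has 1 to 8 rows; each row is the pose to reach, as a shift and turn from the pose commanded when the call began, along the tool's axes at that moment; what a row does not reach only later rows make up. A row lasts 1/10 s, in which the tool goes at most 50 mm and 8.59 degrees, less where a joint would pass 70% of its speed; a pose out of reach is approached as far as the arm can. A call with a gripper value outside its range is refused whole. The fingers move at their own pace and stop on an object; the grip force is fixed at half the most. Time passes only in rows, so rows that repeat a pose let the fingers close. It gives the time, the measured TCP pose, the force and the opening at its end, in the units of the state.
- sensors.get_obs(): the state, without advancing time (a new reading comes with each control period).
- camera(name): name is "scene" or "top"; returns a dict with "pixels" (480x640x3 uint8, red, green, blue), "intrinsics" (3x3 intrinsics, pixels), "extrinsics" (4x4, takes a point from camera to world coordinates). Camera axes: x right, y down, z forward; pixel columns grow to the right and rows downward; lengths in m; the calibration is good to about 2 mm. A picture is of the moment at which its call begins. There is no depth.
- order.job_done(): hands the job in, once; it reports no verdict.
The state is a dict: "clock": time; "joint_pos": joint angles; "joint_vel": joint speeds; "tau": joint torques, N m; "eef_pos": TCP position; "tool_rot": TCP orientation; "ft_force": force on the tool from outside, world axes, zero at the start; "ft_torque": the same for the moment, N m; "grip_width": finger opening in m.
Only numpy, scipy, OpenCV 4.12 (cv2) and the standard library are available. Lean on these libraries where they do the work, as an engineer would, in place of code of your own. Each camera call takes 0.05 s, during which the arm holds its last target.

## Working session

There is one attempt and no reset: what is moved stays moved. The work goes in short steps, Python scripts to look and compute and a shell command to move; the robot and the scene stay as the last step left them, time stands still between calls to the robot, and variables do not carry over. Pictures are saved under pics/ and viewed, and the job is handed in when it is done.

```bash
mkdir -p pics; python3 - <<'E'
from workcell import sensors, camera
import cv2, numpy as np
for n in ("scene","top"):
    c=camera(n); cv2.imwrite(f"pics/{n}0.png",c["pixels"][:,:,::-1]); np.savez(f"pics/{n}0.npz",**c)
    print(n,c["intrinsics"].round(1).tolist(),c["extrinsics"].round(3).tolist())
o=sensors.get_obs(); print(o)
E
```

```text
scene [[624.6, 0.0, 330.4], [0.0, 624.6, 243.6], [0.0, 0.0, 1.0]] [[-0.848, 0.303, -0.434, 1.272], [0.529, 0.483, -0.697, 1.162], [-0.002, -0.821, -0.571, 1.024], [0.0, 0.0, 0.0, 1.0]]
top [[535.3, 0.0, 323.9], [0.0, 535.3, 248.3], [0.0, 0.0, 1.0]] [[-0.025, -0.992, 0.127, 0.465], [-1.0, 0.025, 0.005, 0.021], [-0.008, -0.127, -0.992, 1.139], [0.0, 0.0, 0.0, 1.0]]
{'clock': 0.1, 'joint_pos': array([-1.17499702e+00,  2.41324923e-01,  3.86804571e-03,  1.33526110e+00,
       -2.17833258e-05,  1.57077837e+00]), 'joint_vel': array([ 0.00076855, -0.00099933,  0.00305029,  0.00108051, -0.00150323,
        0.00078894]), 'tau': array([-8.03881976e-04, -3.73138225e+01,  2.53010255e+01,  1.08494158e-02,
       -7.86896385e-05,  6.53159319e-06]), 'eef_pos': array([ 0.19259617, -0.4609344 ,  0.30311171]), 'tool_rot': array([ 9.80479470e-01,  1.96619137e-01, -1.99578842e-04, -9.39931719e-04]), 'ft_force': array([ 0.46244606,  0.13453221, -0.64341803]), 'ft_torque': array([-0.00763002, -0.00555522,  0.04390037]), 'grip_width': 0.08542833149734995}
```

View pics/top0.png

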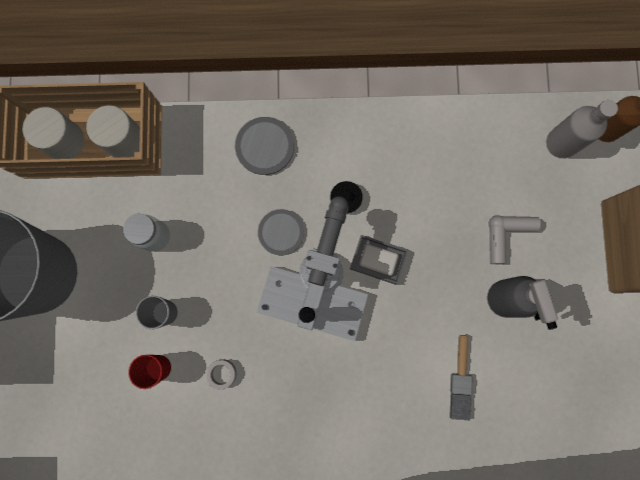

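View pics/scene0.png

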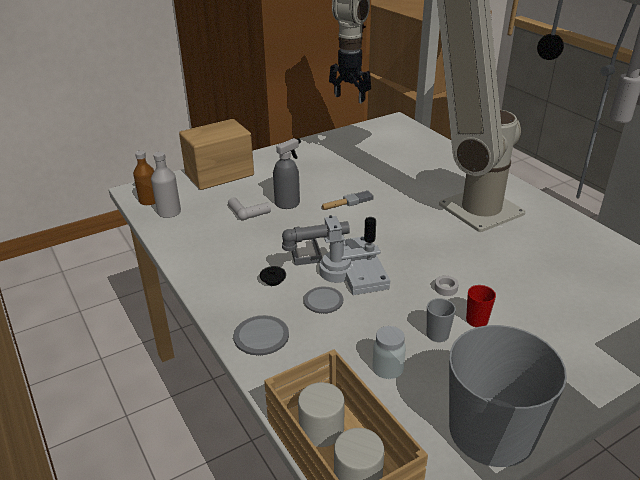

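The top view shows two cups: grey steel at about (155,313) and red at (149,371). The steel one fits, and the red look-alike stays put. There are two saucers, at (281,232) and (266,146). The smaller, at (281,232), is the one meant. The knob is at (307,315), the pipe end near (345,195) and the soap dish at (379,259). I'll confirm these in enlarged crops.

```bash
python3 - <<'E'
import cv2
t=cv2.imread("pics/top0.png"); s=cv2.imread("pics/scene0.png")
cv2.imwrite("pics/c1.png",cv2.resize(t[180:345,230:430],None,fx=4,fy=3.6,interpolation=2)[:600])
cv2.imwrite("pics/c1.png",cv2.resize(t[195:345,240:430],None,fx=4,fy=4,interpolation=2))
cv2.imwrite("pics/c2.png",cv2.resize(t[280:400,110:250],None,fx=5,fy=5,interpolation=2))
cv2.imwrite("pics/c3.png",cv2.resize(s[205:355,290:470],None,fx=4,fy=4,interpolation=2))
E
```

```text
(no output)
```

View pics/c1.png

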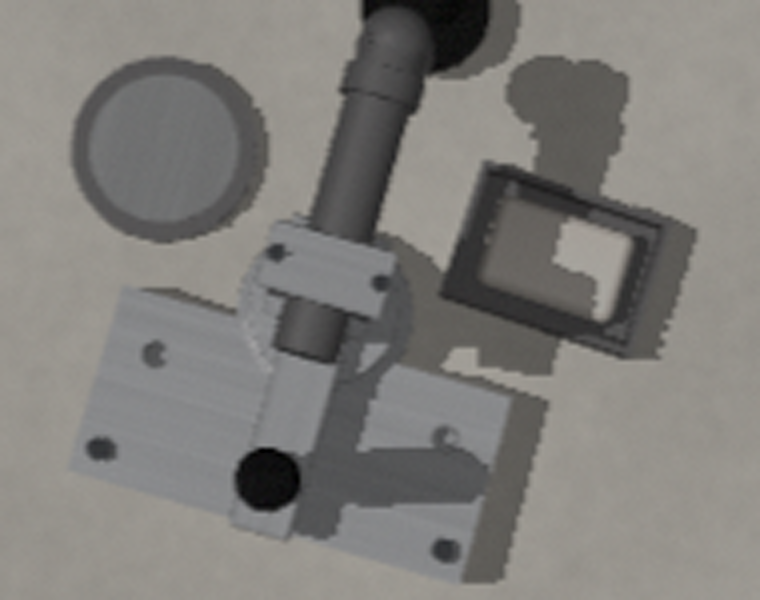

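View pics/c2.png

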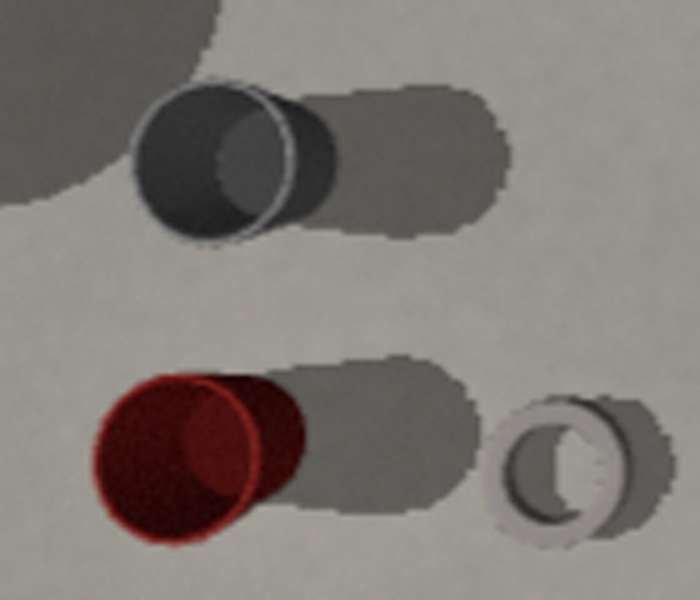

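View pics/c3.png

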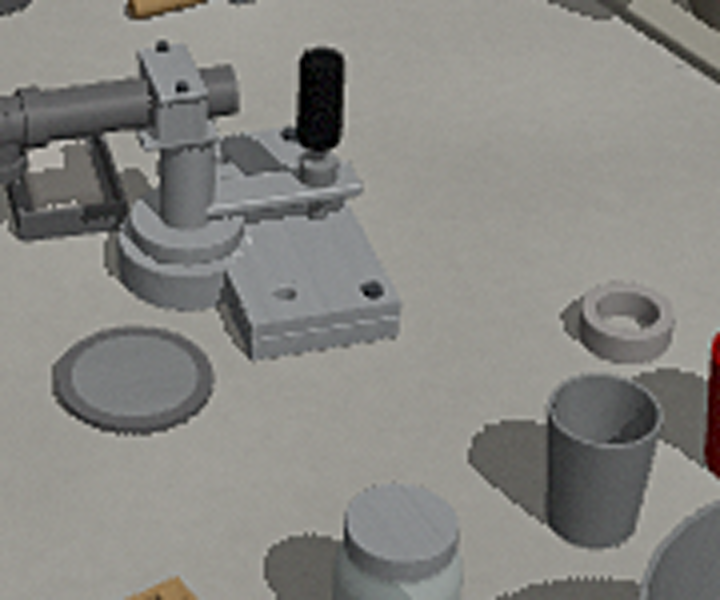

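```bash
cat > h.py <<'E'
import numpy as np
C={n:np.load(f"pics/{n}0.npz") for n in("scene","top")}
def ray(n,u,v,z):
    c=C[n];E=c["extrinsics"];d=E[:3,:3]@np.linalg.inv(c["intrinsics"])@[u,v,1];o=E[:3,3]
    return o+d*(z-o[2])/d[2]
def proj(n,p):
    c=C[n];E=c["extrinsics"];q=E[:3,:3].T@(np.array(p)-E[:3,3]);q=c["intrinsics"]@q;return q[:2]/q[2]
def c1(x,y):return (x+.5)/4-.5+240,(y+.5)/4-.5+195
def c2(x,y):return (x+.5)/5-.5+110,(y+.5)/5-.5+280
def c3(x,y):return (x+.5)/4-.5+290,(y+.5)/4-.5+205
E
python3 - <<'E'
from h import *
P={}
def r(k,n,uv,z): P[k]=ray(n,*uv,z);print(k,(P[k]*1000).round(1))
r("cup","top",c2(215,161),.085); r("cup_s","scene",c3(604,410),.085)
r("cupfoot","top",c2(262,160),.003)
r("sau","top",c1(170,149),.008); r("sau_s","scene",c3(133,379),.008)
r("knobtop","top",c1(268,479),.1575); r("knobtop_s","scene",c3(322,58),.1575)
r("clamp","top",c1(323,270),.166)
r("holeL","top",c1(153,354),.03);r("holeR","top",c1(446,436),.03)
r("out","top",c1(395,50),.14)
r("red","top",c2(177,460),.085)
r("nut","top",c2(558,472),.022); r("jar","top",(140,230),.1); r("jar_s","scene",(390,338),.1)
# axis from holes: midpoint of side holes is 45mm from axis along -x; spacing 155.9
L,R=P["holeL"][:2],P["holeR"][:2]; print("spacing",np.linalg.norm(L-R))
m=(L+R)/2; d=(L-R)/np.linalg.norm(L-R); x=np.array([d[1],-d[0]]); print("x",x,np.degrees(np.arctan2(x[1],x[0])))
ax=m+45e-3*x; print("axis",ax*1000)
for k in("sau","sau_s","knobtop","knobtop_s","clamp","out"): v=P[k][:2]-ax; print(k,np.linalg.norm(v)*1000,np.degrees(np.arctan2(v[1],v[0])))
E
```

```text
cup [483.3 365.   85. ]
cup_s [479.3 366.2  85. ]
cupfoot [484.6 371.9   3. ]
sau [647.7 115.1   8. ]
sau_s [646.6 120.1   8. ]
knobtop [470.4  60.3 157.5]
knobtop_s [468.4  64.1 157.5]
clamp [564.4  32.9 166. ]
holeL [536.9 123.7  30. ]
holeR [490.8 -26.7  30. ]
out [671.2  -3.5 140. ]
red [368.7 377.9  85. ]
nut [354.5 242.9  22. ]
jar [643.8 387.6 100. ]
jar_s [648.8 399.3 100. ]
spacing 0.1572864251719678
x [ 0.95623528 -0.29259885] -17.013609529537774
axis [556.88323155  35.30444535]
sau 120.90174997717807 41.30888946279982
sau_s 123.43865012929612 43.36132717343817
knobtop 90.01142041782177 163.8836496246616
knobtop_s 93.01616858479095 161.99734925486413
clamp 7.924054066138756 -17.696007634224074
out 120.68687606174304 -18.737152307395434
```

```bash
cat >> h.py <<'E'
def go(x,y,z,head=None):
    "TCP target (mm), heading of tool y (deg) -> tool-frame shift mm, turn units"
    from workcell import sensors
    from scipy.spatial.transform import Rotation as R
    o=sensors.get_obs(); M=R.from_quat(o["tool_rot"]).as_matrix()
    s=M.T@(np.array([x,y,z])-o["eef_pos"]*1000)
    h=np.degrees(np.arctan2(M[1,1],M[0,1]))
    t=None if head is None else -(((head-h+180)%360)-180)/6
    print("t",round(o["clock"],2),"tcp",(o["eef_pos"]*1000).round(1),"head",round(h,1),"q6",round(np.degrees(o["joint_pos"][5]),1),"F",o["ft_force"].round(1),"w",round(o["grip_width"]*1000,1),"| shift",s.round(1),"turn",t)
E
python3 -c "
from h import *
go(481.5,365.5,240,37)
# bin edge
print(ray('top',75,270,0),ray('top',38,265,.25))"
```

```text
t 0.1 tcp [ 192.6 -460.9  303.1] head -67.3 q6 90.0 F [ 0.5  0.1 -0.6] w 85.4 | shift [ 585.2 -651.    64.4] turn -17.386890223905493
[0.5778427  0.56081667 0.        ] [0.5630329  0.50477276 0.25      ]
```

```bash
python3 -m inch '[1,30,-33,0,-1, 1,60,-67,0,-2, 1,90,-100,0,-3, 1,120,-134,0,-4, 1,150,-167,0,-5, 1,180,-200,0,-6, 1,210,-234,0,-7, 1,240,-267,0,-8]'; python3 -c "
from h import *
go(481.5,365.5,240,37)"
```

```text
clock: 0.9
eef_pos: [0.3111, -0.1207, 0.3038]
tool_rot: [0.815, 0.58, 0.0, 0.0]
ft_force: [1.2, -0.5, 1.1]
grip_width: 0.0853
t 0.9 tcp [ 311.1 -120.7  303.8] head -19.1 q6 87.9 F [ 1.2 -0.5  1.1] w 85.3 | shift [515.1   1.8  63.8] turn -9.351521913360282
```

```bash
python3 -m inch '[1,45,0,0,-1.2, 1,90,0,0,-2.4, 1,135,0,0,-3.6, 1,180,0,5,-4.8, 1,225,0,10,-6, 1,270,0,15,-7.2, 1,315,0,20,-8.4, 1,360,0,25,-9.3]'; python3 -c "
from h import *
go(481.5,365.5,200,37)"
```

```text
clock: 1.7
eef_pos: [0.4304, 0.2192, 0.2783]
tool_rot: [0.448, 0.894, -0.0, -0.0]
ft_force: [0.5, 0.1, 0.2]
grip_width: 0.0854
t 1.7 tcp [430.4 219.2 278.3] head 36.8 q6 80.2 F [0.5 0.1 0.2] w 85.4 | shift [ 86.6 128.6  78.2] turn -0.0391392438409639
```

```bash
python3 -m inch '[1,22,32,10,0, 1,44,64,20,0, 1,66,98,35,0, 1,86.6,128.6,55,0, 1,86.6,128.6,78,0, 1,86.6,128.6,78,0, 1,86.6,128.6,78,0]'; python3 - <<'E'
from h import *
go(481.5,365.5,108)
from workcell import camera
import cv2
for n in("top","scene"):
    c=camera(n);cv2.imwrite(f"pics/{n}1.png",c["pixels"][:,:,::-1])
    p=c["pixels"][:,:,::-1]
    a=p[240:360,80:240] if n=="top" else p[215:375,360:540]
    cv2.imwrite(f"pics/{n}1c.png",cv2.resize(a,None,fx=3.7,fy=3.7,interpolation=2))
E
```

```text
clock: 2.4
eef_pos: [0.4817, 0.3628, 0.2002]
tool_rot: [0.45, 0.893, -0.001, -0.001]
ft_force: [-0.2, -0.0, 0.8]
grip_width: 0.0853
t 2.4 tcp [481.7 362.8 200.2] head 36.5 q6 90.5 F [-0.2 -0.   0.8] w 85.3 | shift [ 2.3  1.7 92.2] turn None
```

View pics/scene1c.png

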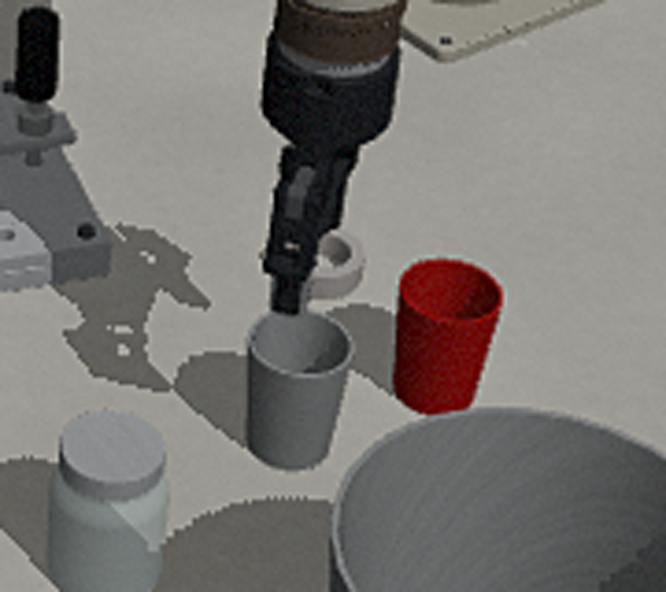

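View pics/top1c.png

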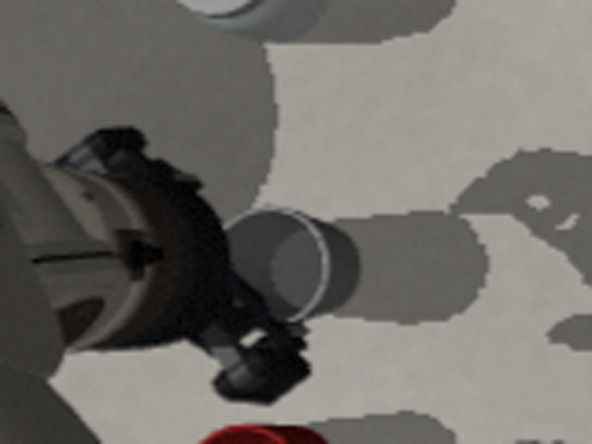

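The scene crop shows the open fingers lined up above the grey cup, whose mouth is at crop (300,342). The red cup at crop (450,290) is clear of them. I'll check the sideways alignment numerically, then descend.

```bash
python3 - <<'E'
from h import *
for p in ([.4817,.3628,.135],[.4815,.3655,.085]):
    u=proj("scene",p); print(u,(u-[360,215])*3.7)
E
python3 -m inch '[1,2,1.5,25,0, 1,2.3,1.7,50,0, 1,2.3,1.7,75,0, 1,2.3,1.7,92,0, 1,2.3,1.7,92,0]'; python3 -c "
from h import *
go(481.5,365.5,108)"
```

```text
[441.02211003 289.70459063] [299.78180712 276.40698533]
[439.69098942 307.27411613] [294.85666086 341.41422967]
clock: 3.0
eef_pos: [0.4816, 0.3648, 0.108]
tool_rot: [0.451, 0.893, -0.001, -0.001]
ft_force: [-0.4, 0.3, 0.3]
grip_width: 0.0852
t 3.0 tcp [481.6 364.8 108. ] head 36.4 q6 90.7 F [-0.4  0.3  0.3] w 85.2 | shift [0.6 0.3 0. ] turn None
```

```bash
python3 -m inch '[0.6,0,0,0,0, 0.4,0,0,0,0, 0,0,0,0,0, -1,0,0,0,0, -1,0,0,0,0, -1,0,0,0,0, -1,0,0,0,0, -1,0,0,0,0]'; python3 -c "
from h import *
go(481.5,365.5,108)"
```

```text
clock: 3.8
eef_pos: [0.4831, 0.3667, 0.1118]
tool_rot: [0.45, 0.893, 0.002, 0.001]
ft_force: [-2.1, -2.1, 6.5]
grip_width: 0.0637
t 3.8 tcp [483.1 366.7 111.8] head 36.5 q6 90.7 F [-2.1 -2.1  6.5] w 63.7 | shift [ 0.  -2.   3.8] turn None
```

```bash
python3 -m inch '[-1,0,0,-10,0, -1,0,0,-20,0, -1,0,0,-30,0, -1,0,0,-45,0, -1,0,0,-60,0, -1,0,0,-75,0, -1,0,0,-75,0]'; python3 - <<'E'
from h import *
go(647.5,119,190,37)
from workcell import camera
import cv2
c=camera("scene");p=c["pixels"][:,:,::-1]
cv2.imwrite("pics/s2.png",cv2.resize(p[200:360,360:540],None,fx=3.7,fy=3.7,interpolation=2))
E
```

```text
clock: 4.5
eef_pos: [0.4837, 0.3673, 0.1872]
tool_rot: [0.45, 0.893, 0.003, 0.001]
ft_force: [0.8, 0.5, -1.5]
grip_width: 0.0635
t 4.5 tcp [483.7 367.3 187.2] head 36.5 q6 90.7 F [ 0.8  0.5 -1.5] w 63.5 | shift [-297.   -15.9   -2.9] turn -0.0872101395385793
```

View pics/s2.png

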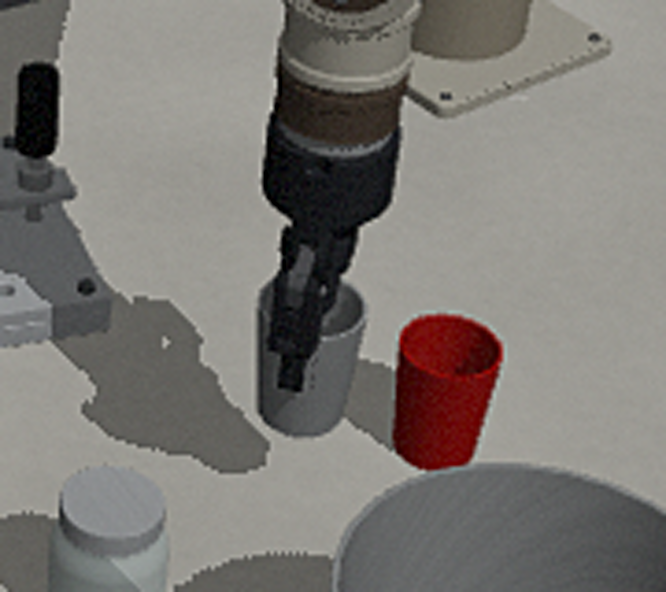

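```bash
python3 - <<'E'
from h import *
for z in (.155,.160): print(proj("scene",[.4837,.3673,z]))
u=(312/3.7+360-.4,320/3.7+200-.4);print(u)
for z in (.155,.16): print(ray("scene",*u,z))
E
```

```text
[442.54086286 284.0919751 ]
[442.76761778 282.32849318]
(443.92432432432435, 286.0864864864865)
[0.48574235 0.37439359 0.155     ]
[0.49027101 0.37892648 0.16      ]
```

```bash
python3 -m inch '[-1,-30,-2,-2,-0.8, -1,-72,-4,-3,-1.6, -1,-114,-6,-3,-2.4, -1,-156,-8,-3,-3.2, -1,-198,-11,-3,-4, -1,-240,-13,-3,-5, -1,-275,-15,-3,-6, -1,-297,-16,-3,-6]'; python3 -m inch '[-1,0,0,0,0, -1,0,0,0,0]';  python3 - <<'E'
from h import *
go(647.5,119,140,73)
from workcell import camera
import cv2
c=camera("scene");p=c["pixels"][:,:,::-1]
cv2.imwrite("pics/s3.png",cv2.resize(p[180:340,230:410],None,fx=3.7,fy=3.7,interpolation=2))
E
```

```text
clock: 5.35
eef_pos: [0.6468, 0.1149, 0.1856]
tool_rot: [0.153, 0.988, -0.001, -0.001]
ft_force: [0.6, -0.0, -1.3]
grip_width: 0.0636
clock: 5.55
eef_pos: [0.6456, 0.1173, 0.1856]
tool_rot: [0.153, 0.988, -0.0, -0.001]
ft_force: [-1.2, 0.5, -2.3]
grip_width: 0.0634
t 5.55 tcp [645.6 117.3 185.6] head 72.4 q6 27.9 F [-1.2  0.5 -2.3] w 63.4 | shift [-1.4  2.2 45.6] turn -0.09972584067453738
```

View pics/s3.png

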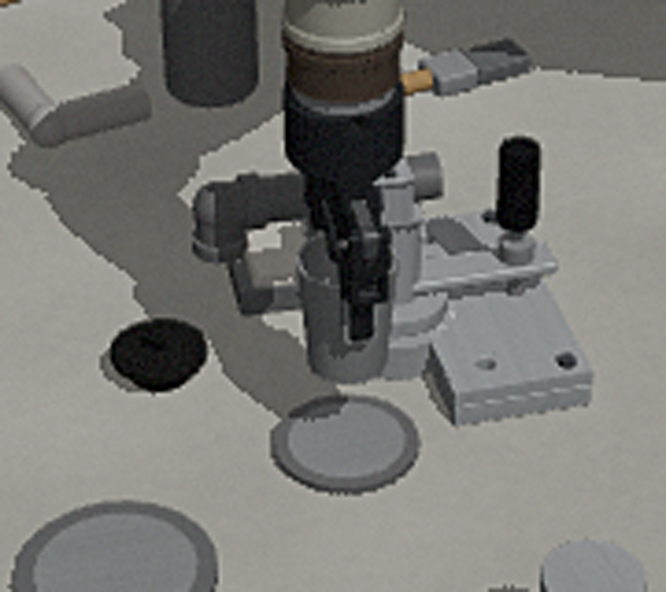

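The cup hangs upright over the saucer: cup axis at crop column 348, saucer centre at column 345. I'll lower it.

```bash
python3 -m inch '[-1,-0.5,1,15,0, -1,-1,2,30,0, -1,-1.4,2.2,45,0, -1,-1.4,2.2,53,0, -1,-1.4,2.2,58,0, -1,-1.4,2.2,60,0]'; python3 -m inch '[-1,0,0,1,0, -1,0,0,2,0, -1,0,0,3,0, -1,0,0,3,0]'; python3 -c "
from h import *
go(647.5,119,118,73)"
```

```text
clock: 6.2
eef_pos: [0.6476, 0.1202, 0.1266]
tool_rot: [0.152, 0.988, -0.0, -0.0]
ft_force: [0.4, -0.4, -2.0]
grip_width: 0.0637
clock: 6.6
eef_pos: [0.6482, 0.1195, 0.1242]
tool_rot: [0.152, 0.988, 0.0, 0.0]
ft_force: [-0.2, 0.3, -1.7]
grip_width: 0.0634
t 6.6 tcp [648.2 119.5 124.2] head 72.5 q6 28.0 F [-0.2  0.3 -1.7] w 63.4 | shift [ 0.5 -0.7  6.2] turn -0.08871517142934238
```

```bash
python3 -m inch '[-1,0,0,1.5,0, -1,0,0,3,0, -1,0,0,3,0]'; python3 -m inch '[-1,0,0,1,0, -1,0,0,2,0, -1,0,0,2,0]';
```

```text
clock: 6.9
eef_pos: [0.6478, 0.1195, 0.1206]
tool_rot: [0.152, 0.988, -0.0, -0.0]
ft_force: [-0.1, 0.9, -1.6]
grip_width: 0.0635
clock: 7.2
eef_pos: [0.6484, 0.1193, 0.1199]
tool_rot: [0.152, 0.988, -0.0, 0.001]
ft_force: [-1.3, -0.8, 3.4]
grip_width: 0.0634
```

Contact is felt: Fz went from -1.6 to +3.4. Releasing now.

```bash
python3 -m inch '[0.6,0,0,0,0, 0.7,0,0,0,0, 0.8,0,0,0,0, 1,0,0,0,0, 1,0,0,0,0, 1,0,0,0,0, 1,0,0,0,0]'; python3 -m inch '[1,0,0,-20,0, 1,0,0,-45,0, 1,0,0,-75,0, 1,0,0,-105,0, 1,0,0,-135,0, 1,0,0,-150,0, 1,0,0,-150,0]'; python3 - <<'E'
from h import *
go(470,61.5,260,73)
from workcell import camera
import cv2
c=camera("scene");p=c["pixels"][:,:,::-1]
cv2.imwrite("pics/s4.png",cv2.resize(p[180:340,230:410],None,fx=3.7,fy=3.7,interpolation=2))
E
```

```text
clock: 7.9
eef_pos: [0.648, 0.1196, 0.1189]
tool_rot: [0.152, 0.988, -0.0, -0.0]
ft_force: [0.3, 0.6, 0.4]
grip_width: 0.0855
clock: 8.6
eef_pos: [0.6493, 0.1198, 0.2725]
tool_rot: [0.152, 0.988, 0.001, 0.003]
ft_force: [0.4, 0.6, 0.4]
grip_width: 0.0853
t 8.6 tcp [649.3 119.8 272.5] head 72.5 q6 28.0 F [0.4 0.6 0.4] w 85.3 | shift [ 153.5 -109.6   11.2] turn -0.08686837221139854
```

View pics/s4.png

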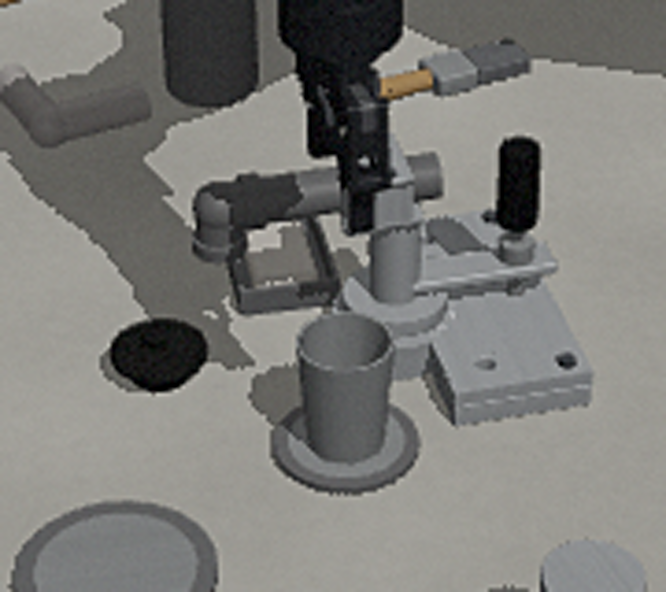

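The cup stands upright on the saucer: foot at about crop (346,442), saucer centre (345,442). On to the knob.

```bash
python3 -m inch '[1,38,-27,0,0, 1,76,-54,0,0, 1,114,-81,0,0, 1,142,-102,2,0, 1,153.5,-109.6,5,0, 1,153.5,-109.6,11,0, 1,153.5,-109.6,11,0]'; python3 - <<'E'
from h import *
go(470,61.5,185,73)
from workcell import camera
import cv2
c=camera("scene");p=c["pixels"][:,:,::-1]
cv2.imwrite("pics/s5.png",cv2.resize(p[160:320,290:470],None,fx=3.7,fy=3.7,interpolation=2))
c=camera("top");p=c["pixels"][:,:,::-1]
cv2.imwrite("pics/t5.png",cv2.resize(p[180:340,230:410],None,fx=3.7,fy=3.7,interpolation=2))
E
```

```text
clock: 9.35
eef_pos: [0.4681, 0.0612, 0.2563]
tool_rot: [0.152, 0.988, -0.0, -0.001]
ft_force: [-0.2, -0.0, -1.1]
grip_width: 0.0852
t 9.35 tcp [468.1  61.2 256.3] head 72.5 q6 25.0 F [-0.2 -0.  -1.1] w 85.2 | shift [-1.9  0.9 71.3] turn -0.08790486260181751
```

View pics/s5.png

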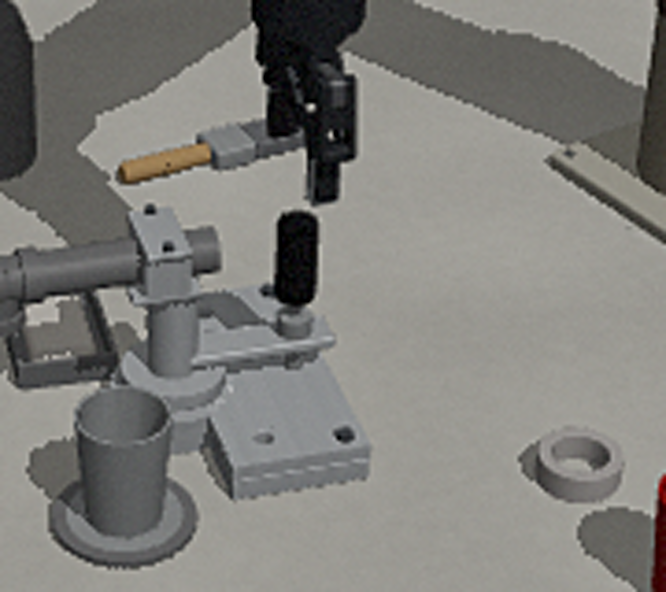

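View pics/t5.png

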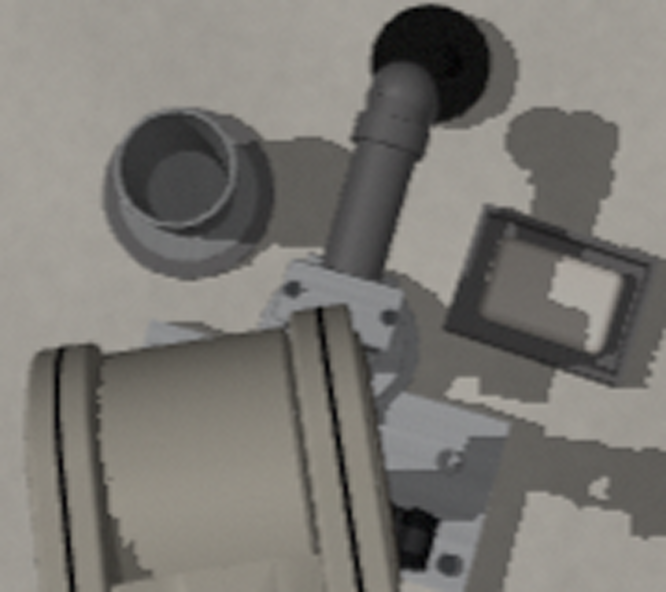

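```bash
python3 -c "
from h import *
print(ray('top',177.5/3.7+229.6,168/3.7+179.6,.093))"; python3 -m inch '[1,-1.9,0.9,15,0, 1,-1.9,0.9,40,0, 1,-1.9,0.9,60,0, 1,-1.9,0.9,74,0, 1,-1.9,0.9,74,0, 0.5,-1.9,0.9,74,0, 0,-1.9,0.9,74,0, 0,-1.9,0.9,74,0]';python3 - <<'E'
from h import *
go(470,61.5,182,73)
from workcell import camera
import cv2
c=camera("scene");p=c["pixels"][:,:,::-1]
cv2.imwrite("pics/s6.png",cv2.resize(p[160:320,290:470],None,fx=3.7,fy=3.7,interpolation=2))
E
```

```text
[0.64797541 0.11685887 0.093     ]
clock: 10.25
eef_pos: [0.4716, 0.0617, 0.1848]
tool_rot: [0.152, 0.988, 0.0, 0.001]
ft_force: [0.6, -0.1, 0.2]
grip_width: 0.0442
t 10.25 tcp [471.6  61.7 184.8] head 72.5 q6 25.0 F [ 0.6 -0.1  0.2] w 44.2 | shift [ 1.4 -0.6  2.8] turn -0.08668801107424429
```

View pics/s6.png

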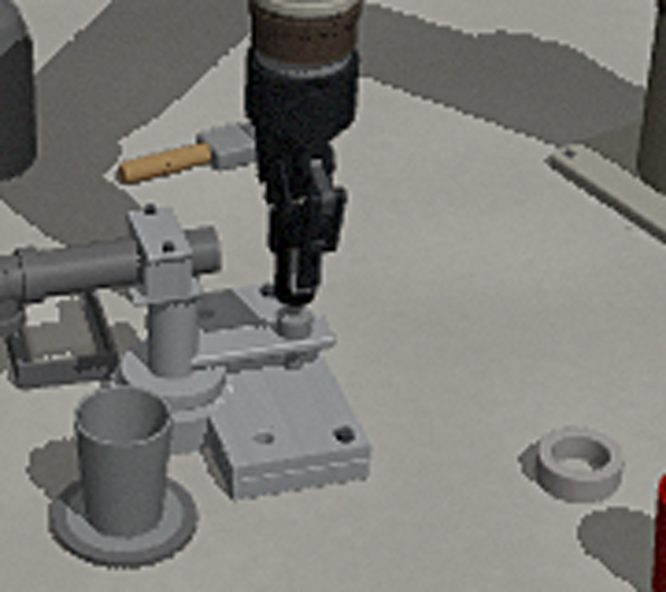

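The fingers straddle the knob at crop (297,280). Closing.

```bash
python3 -m inch '[-1,0,0,0,0, -1,0,0,0,0, -1,0,0,0,0, -1,0,0,0,0, -1,0,0,0,0]';python3 -c "
from h import *
go(470,61.5,182,73)"; python3 -m inch '[-1,0,0,-2,0, -1,0,0,-4,0, -1,0,0,-4,0]'; python3 -m inch '[-1,0,0,-3,0, -1,0,0,-6,0, -1,0,0,-9,0, -1,0,0,-11,0, -1,0,0,-11,0]'
```

```text
clock: 10.8
eef_pos: [0.4711, 0.0614, 0.1847]
tool_rot: [0.152, 0.988, 0.0, 0.001]
ft_force: [-0.6, -0.5, 6.0]
grip_width: 0.029
t 10.8 tcp [471.1  61.4 184.7] head 72.5 q6 25.0 F [-0.6 -0.5  6. ] w 29.0 | shift [ 1.  -0.3  2.7] turn -0.0881737546262021
clock: 11.1
eef_pos: [0.471, 0.0615, 0.1877]
tool_rot: [0.152, 0.988, -0.0, 0.0]
ft_force: [3.6, -1.0, -4.3]
grip_width: 0.0288
clock: 11.6
eef_pos: [0.471, 0.0615, 0.1992]
tool_rot: [0.152, 0.988, -0.0, 0.0]
ft_force: [4.1, -1.3, -6.4]
grip_width: 0.0286
```

Pin lifted about 14.5 mm, with roughly 6 N of spring force. Next I'll compute the arc.

```bash
cat >> h.py <<'E'
def arc(phis,ax=(556.9,35.3)):
    from workcell import sensors
    from scipy.spatial.transform import Rotation as R
    o=sensors.get_obs(); M=R.from_quat(o["tool_rot"]).as_matrix(); p=o["eef_pos"]*1000
    r=p[:2]-ax; print("r",np.hypot(*r).round(1),"ang",np.degrees(np.arctan2(r[1],r[0])).round(2),"F",o["ft_force"].round(1))
    for f in phis:
        a=np.radians(f);q=np.array([[np.cos(a),-np.sin(a)],[np.sin(a),np.cos(a)]])@r
        d=M.T@np.array([*(q-r),0]); print(f,d.round(1)[:2],round(-f/6,2))
E
python3 -c "
from h import *
arc([4,8,12,16,20,24,28,32])"
```

```text
r 89.8 ang 163.07 F [ 4.1 -1.3 -6.4]
4 [-0.3 -6.3] -0.67
8 [ -1.  -12.5] -1.33
12 [ -2.2 -18.7] -2.0
16 [ -3.7 -24.7] -2.67
20 [ -5.7 -30.7] -3.33
24 [ -8.1 -36.5] -4.0
28 [-11.  -42.1] -4.67
32 [-14.1 -47.5] -5.33
```

```bash
python3 -m inch '[-1,-0.3,-6.3,-1,-0.67, -1,-1,-12.5,-1,-1.33, -1,-2.2,-18.7,-1,-2, -1,-3.7,-24.7,-1,-2.67, -1,-5.7,-30.7,-1,-3.33, -1,-8.1,-36.5,-1,-4, -1,-11,-42.1,-1,-4.67, -1,-11,-42.1,-1,-4.67]'
python3 - <<'E'
from h import *
arc([4,8,12,16,20,24,28,32])
from workcell import camera
import cv2
c=camera("scene");p=c["pixels"][:,:,::-1]
cv2.imwrite("pics/s7.png",cv2.resize(p[160:320,270:450],None,fx=3.7,fy=3.7,interpolation=2))
E
```

```text
clock: 12.4
eef_pos: [0.468, 0.0183, 0.1996]
tool_rot: [-0.092, 0.996, 0.001, -0.001]
ft_force: [2.2, 1.9, -5.6]
grip_width: 0.0289
r 90.5 ang -169.2 F [ 2.2  1.9 -5.6]
4 [-0.3 -6.3] -0.67
8 [ -0.9 -12.6] -1.33
12 [ -2.1 -18.8] -2.0
16 [ -3.6 -24.9] -2.67
20 [ -5.6 -30.9] -3.33
24 [ -8.  -36.8] -4.0
28 [-10.8 -42.4] -4.67
32 [-14.  -47.9] -5.33
```

View pics/s7.png

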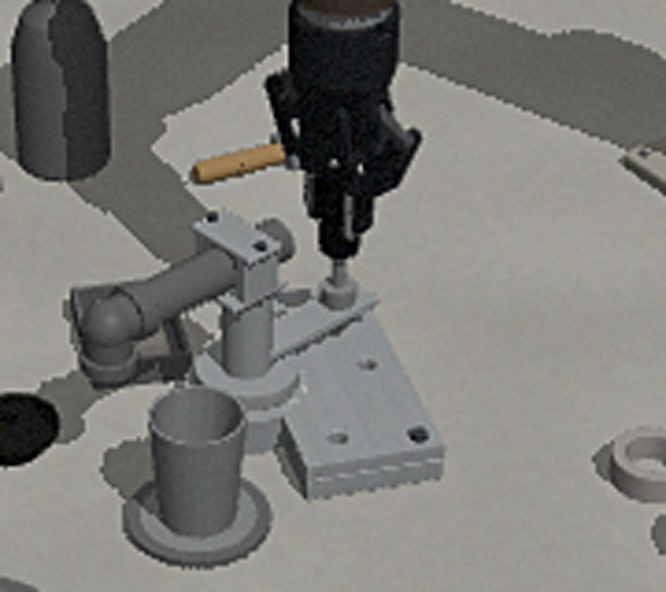

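```bash
python3 -m inch '[-1,-0.3,-6.3,0,-0.67, -1,-0.9,-12.6,0,-1.33, -1,-2.1,-18.8,0,-2, -1,-3.6,-24.9,0,-2.67, -1,-5.6,-30.9,0,-3.33, -1,-8,-36.8,0,-4, -1,-10.8,-42.4,0,-4.67, -1,-14,-47.9,0,-5.33]'
python3 -m inch '[-1,0,0,0,0, -1,0,0,0,0]'
python3 - <<'E'
from h import *
arc([1,2])
from workcell import camera
import cv2
c=camera("scene");p=c["pixels"][:,:,::-1]
cv2.imwrite("pics/s8.png",cv2.resize(p[160:320,270:450],None,fx=3.7,fy=3.7,interpolation=2))
E
```

```text
clock: 13.25
eef_pos: [0.4894, -0.0254, 0.1991]
tool_rot: [-0.363, 0.932, 0.002, -0.002]
ft_force: [-2.0, 3.6, -7.1]
grip_width: 0.0287
clock: 13.45
eef_pos: [0.4895, -0.0255, 0.1991]
tool_rot: [-0.362, 0.932, 0.001, -0.001]
ft_force: [-0.9, 2.8, -7.3]
grip_width: 0.0288
r 90.8 ang -137.92 F [-0.9  2.8 -7.3]
1 [-0.  -1.6] -0.17
2 [-0.  -3.2] -0.33
```

View pics/s8.png

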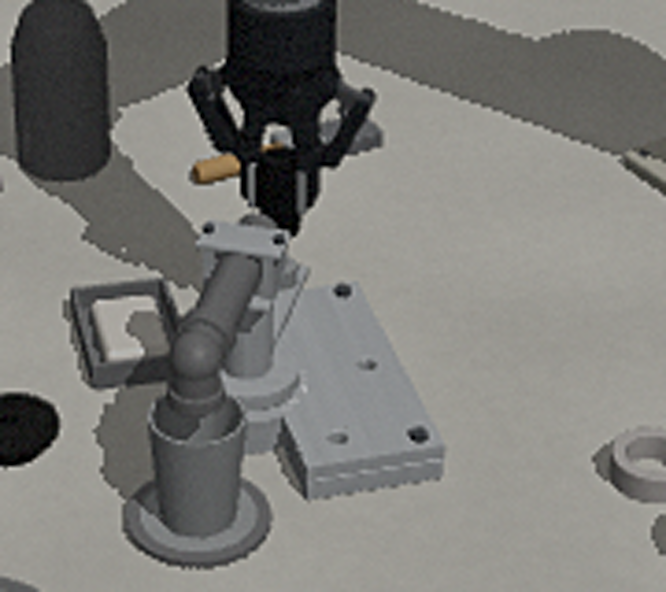

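```bash
python3 -c "
import numpy as np
from scipy.optimize import least_squares
P=np.array([[471.05,61.5],[468,18.3],[489.5,-25.5]])
s=least_squares(lambda a:np.hypot(*(P-a).T)-90,[557,35]).x;print(s,np.hypot(*(P-s).T))
print(np.degrees(np.arctan2(*(P-s).T[::-1])))
from h import *
arc([0.5,1,1.5],s)"
```

```text
[556.7256317   34.22221599] [89.91324356 90.14296801 89.92234783]
[ 162.33933673 -169.8263018  -138.38260525]
r 89.9 ang -138.33 F [-2.8  2.8 -7.3]
0.5 [ 0.  -0.8] -0.08
1 [ 0.  -1.6] -0.17
1.5 [ 0.  -2.4] -0.25
```

Swept about 59.2°. I'll add about 1.3 mm along the arc, then lower the knob while watching the force.

```bash
python3 -m inch '[-1,0,-1.3,0,-0.14, -1,0,-1.3,1,-0.14, -1,0,-1.3,3,-0.14, -1,0,-1.3,5,-0.14, -1,0,-1.3,5,-0.14]'; python3 -m inch '[-1,0,0,2,0, -1,0,0,4,0, -1,0,0,4,0]'
```

```text
clock: 14.0
eef_pos: [0.4906, -0.0267, 0.1945]
tool_rot: [-0.369, 0.929, 0.001, -0.001]
ft_force: [-4.2, 4.1, -5.2]
grip_width: 0.029
clock: 14.3
eef_pos: [0.49, -0.0263, 0.1904]
tool_rot: [-0.369, 0.929, 0.002, -0.001]
ft_force: [-5.2, 6.8, -5.5]
grip_width: 0.0287
```

The pin is in the hole: 190.4 against a home height of about 185, so well below the 12 mm rest height. There is a slight side load, so I'll back off and lower.

```bash
python3 -m inch '[-1,0,0.6,1.5,0, -1,0,0.7,3,0, -1,0,0.7,4.5,0, -1,0,0.7,4.5,0]'; python3 -c "
from h import *
go(0,0,0)"
```

```text
clock: 14.7
eef_pos: [0.4899, -0.0261, 0.186]
tool_rot: [-0.369, 0.93, 0.001, -0.001]
ft_force: [-5.1, 5.9, -4.9]
grip_width: 0.0287
t 14.7 tcp [489.9 -26.1 186. ] head 133.3 q6 -46.4 F [-5.1  5.9 -4.9] w 28.7 | shift [338.5 354.2 187.6] turn None
```

Down to 186. I'll open and let the spring seat the pin.

```bash
python3 -m inch '[-0.3,0,0,0,0, 0,0,0,0,0, 0.3,0,0,0,0, 0.6,0,0,0,0, 0.6,0,0,0,0]'; python3 - <<'E'
from h import *
go(0,0,0)
from workcell import camera
import cv2
c=camera("scene");p=c["pixels"][:,:,::-1]
cv2.imwrite("pics/s9.png",cv2.resize(p[160:320,270:450],None,fx=3.7,fy=3.7,interpolation=2))
E
```

```text
clock: 15.2
eef_pos: [0.4922, -0.0272, 0.1872]
tool_rot: [-0.369, 0.93, -0.001, 0.001]
ft_force: [-0.5, 0.6, 0.5]
grip_width: 0.0684
t 15.2 tcp [492.2 -27.2 187.2] head 133.3 q6 -46.4 F [-0.5  0.6  0.5] w 68.4 | shift [339.8 357.6 186.1] turn None
```

View pics/s9.png

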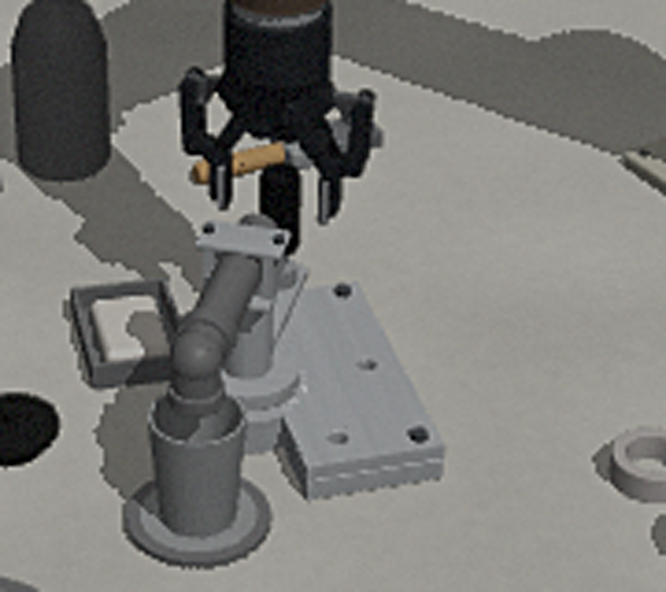

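The knob now stands free between the fingers. I'll lift clear and check its height.

```bash
python3 -m inch '[0.6,0,0,-15,0, 0.6,0,0,-40,0, 0.6,0,0,-70,0, 0.6,0,0,-100,0, 0.6,0,0,-120,0, 0.6,30,0,-130,0, 0.6,75,0,-130,0, 0.6,120,0,-130,0]'; python3 -m inch '[1,35,30,0,0, 1,60,70,0,0, 1,60,110,0,0, 1,60,150,0,0, 1,60,150,0,0]'; python3 - <<'E'
from h import *
go(0,0,0)
from workcell import camera
import cv2
for n in("scene","top"):
    c=camera(n);p=c["pixels"][:,:,::-1];cv2.imwrite(f"pics/f_{n}.png",p)
    if n=="scene": a=p[180:310,290:420]; 
    else: a=p[180:340,240:420]
    cv2.imwrite(f"pics/f_{n}c.png",cv2.resize(a,None,fx=4.5 if n=="scene" else 3.7,fy=4.5 if n=="scene" else 3.7,interpolation=2))
E
```

```text
clock: 16.05
eef_pos: [0.4037, -0.1099, 0.317]
tool_rot: [-0.37, 0.929, -0.001, 0.001]
ft_force: [0.7, -1.6, 0.0]
grip_width: 0.0683
clock: 16.55
eef_pos: [0.2544, -0.0397, 0.3165]
tool_rot: [-0.37, 0.929, 0.0, 0.0]
ft_force: [0.4, -0.2, 0.5]
grip_width: 0.0853
t 16.55 tcp [254.4 -39.7 316.5] head 133.5 q6 -52.3 F [ 0.4 -0.2  0.5] w 85.3 | shift [157.5 203.7 316.5] turn None
```

View pics/f_scenec.png

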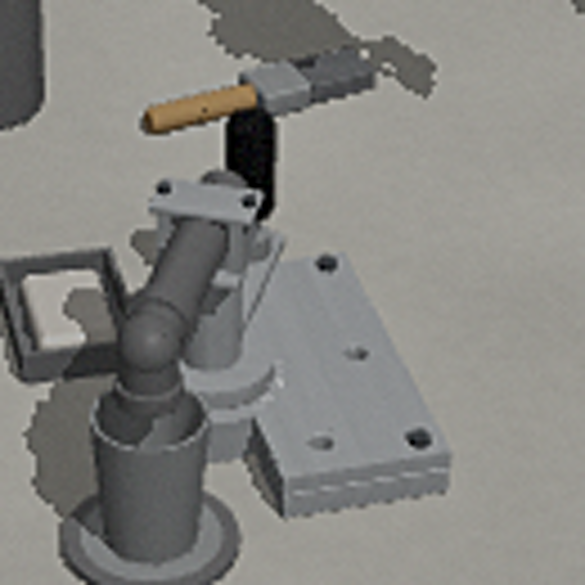

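View pics/f_topc.png

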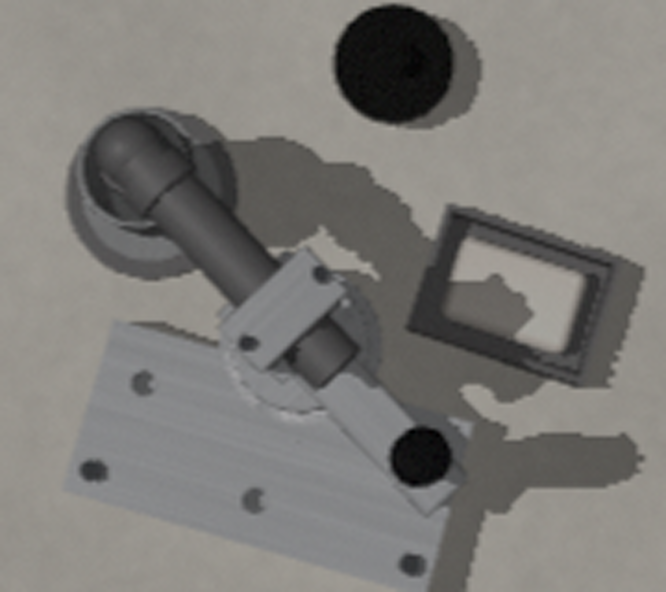

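View pics/f_scene.png

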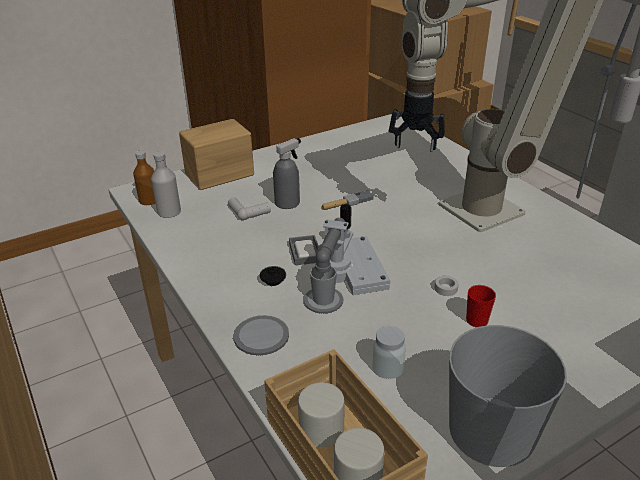

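```bash
python3 - <<'E'
from h import *
for d in (0,.006,.012):
    p=[.4911,-.0268]
    print(d,"scene top",(proj("scene",p+[.1575+d])-[289.6,179.6])*4.5,"bot",(proj("scene",p+[.0925+d])-[289.6,179.6])*4.5,"top",(proj("top",p+[.1575+d])-[239.6,179.6])*3.7)
# same at the start, for the bias: c3 crop
print("start",(proj("scene",[.4708,.0615,.1575])-[289.6,204.6])*4,(proj("scene",[.4708,.0615,.0925])-[289.6,204.6])*4)
print(ray("top",421/3.7+239.6,456/3.7+179.6,.1575))
import cv2
a=cv2.imread("pics/f_scene.png")[195:245,320:370]; cv2.imwrite("pics/k.png",cv2.resize(cv2.convertScaleAbs(a,alpha=2.2),None,fx=12,fy=12,interpolation=2))
print((proj("scene",[.4911,-.0268,.0925])-[319.5,194.5])*12,(proj("scene",[.4911,-.0268,.1575])-[319.5,194.5])*12)
E
```

```text
0 scene top [242.72057309 118.76968074] bot [241.6002009  210.77822732] top [423.69856889 452.00740784]
0.006 scene top [242.82651794 110.06915092] bot [241.7015668  202.45373484] top [424.28389646 451.66428245]
0.012 scene top [242.93290103 101.3326314 ] bot [241.80334282 194.09556277] top [424.87644731 451.31692269]
start [316.79476967  57.35002241] [313.49087371 140.58955072]
[ 0.48917505 -0.02540867  0.1575    ]
[285.46720239 383.27527285] [288.45486157 137.91914864]
```

View pics/k.png

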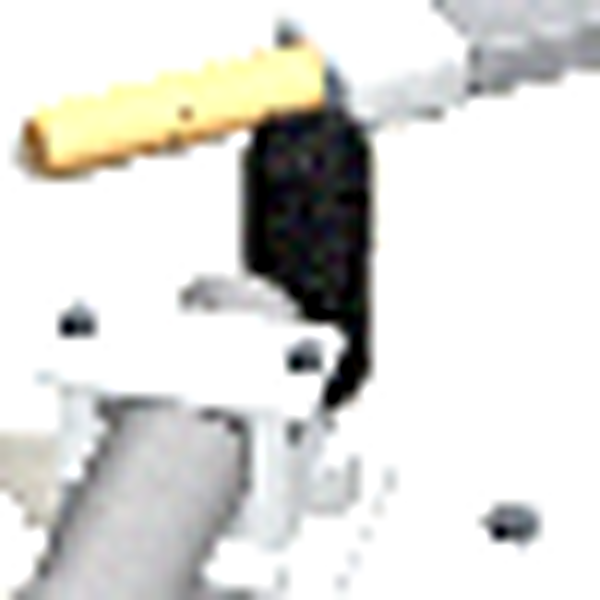

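The final pictures show the pipe elbow directly over the cup, which stands on the small saucer (scene 323,290). The knob is over the side hole, at top-crop (421,456). Its lower edge sits at the height expected for a home pin; at 12 mm up it would be about 45 crop pixels higher. The gripper is well clear and the bystanders look unmoved, so I'm handing in.

```bash
python3 -m inch '[1,0,0,0,0, 1,0,0,0,0]'; python3 -c "
from workcell import order
print(order.job_done())"
```

```text
clock: 16.85
eef_pos: [0.2584, -0.0417, 0.3165]
tool_rot: [-0.369, 0.93, -0.0, 0.0]
ft_force: [-0.9, -0.2, 0.1]
grip_width: 0.0856
the job is handed in; nothing more can be done
None
```

The job is done and handed in at 16.9 s of the 61 s allowed. I stood the steel cup upright in the middle of the small saucer. Then I drew the pin up about 14 mm by its knob, swung the bracket about +60° to the saucer's side, and let the pin drop into that side hole.

What the last checks showed:
- **Cup:** It stands upright, centred on the saucer to within about 3 mm. The two cameras' saucer readings differ by 5 mm in y, so I used a value in between that fits the 125 mm distance from the axis.
- **Pipe:** The elbow's open end is over the cup, about 3 mm from its centre by calculation.
- **Pin:** It went well below its 12 mm resting height under the gripper, down to about 1 mm above home before I let go. The spring did the rest. In the last picture the knob sits at the home height, but the picture only resolves that to about 2 mm. I did not press the knob to confirm.
- **Forces:** While lowering the pin there was about 8 N of side load from the hole wall, which disappeared on release. All force readings I took were under about 10 N.
- **Other things:** By eye, the other things on the shelf and the red cup are unmoved, and the gripper ended well clear of everything.

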